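# Charge the ball mill without spilling a ball

## Robot

A 6-joint arm with a two-finger parallel gripper is mounted at the origin on the work surface. World frame = base frame: x ahead of the robot, y to its left, z up, the work surface at z = 0. Lengths are in m, angles in rad, forces in N, time in s.
With the tool pointing down it reaches from about 0.25 to 0.725 m from the base axis. Payload 4 kg.
Tool frame: the origin (TCP) lies on the centre line of the jaws, within the pads' length; the fingertips stand 17 mm ahead of it and the grasp point (between the pads) lies 2 mm behind it; z points along the fingers, y is the line along which they close (so a half turn about z gives the same grasp; the last joint's range is limited). The gripper opens to 85 mm and grips with 20 to 120 N. Pads are 22 mm wide; open, the fingers measure 114 mm over their backs; the gripper's body (76 mm by 85 mm) begins 54 mm behind the grasp point. The pads swing forward as they close: fully open they stand 13 mm farther back than shut.
Start: joints at [-1.283, 0.241, 0.005, 1.335, 0, 1.571], TCP at [0.142, -0.479, 0.248] pointing down, gripper open.
Joint ranges: [-2.72, 2.72], [-1.05, 1.87], [-1.09, 1.28], [-1.99, 2.15], [-1.42, 1.44], [-3.14, 3.14]. Speed limits (rad/s): [2.79, 2.79, 3.14, 3.14, 3.14, 3.14].

## Interface

Orientations are given as a unit quaternion [x, y, z, w].
In Python, from workcell import get_obs, imaging, order gives the robot as it stands.
- The arm moves only by the tool apply_moves, never from a script. Its argument "targets" is a list that holds one entry, the list of rows, each a list of 5 numbers: the shift along the world's x, y, z in units of 40 mm (1.0 is 40 mm), then the turn about the world's z in degrees, then the gripper command: -1 is shut, 1 is fully open, values between are in proportion. In form: [[[dx, dy, dz, turn, fingers], ...]]. A call has 1 to 8 rows; each row shifts and turns the commanded pose from where the row before left it; what a row does not reach is not made up. A row lasts 1/12 s, in which the tool goes at most 41.7 mm and 7.16 degrees, less where a joint would pass 70% of its speed; a pose out of reach is approached as far as the arm can. A call is refused whole if a number of a shift passes 1 or a number of a turn 7.16, either way. A call with a gripper value outside its range is refused whole. The fingers move at their own pace and stop on an object; the grip force is fixed at half the most. Time passes only in rows, so rows that do not move let the fingers close. It gives the time, the measured TCP pose, the force, the opening and the grip force at its end, in the units of the state.
- get_obs(): the state, without advancing time (a new reading comes with each control period).
- imaging.camera(name): name is "scene" or "top" or "wrist"; returns (picture, depth): 400x640x3 uint8, blue, green, red; 400x640 float32, m along the optical axis (not along the pixel's ray), 0 where there is no reading.
- imaging.get_calibration(name): a dict with "camera_matrix" (3x3 intrinsics, pixels), "k1" (the pictures are not rectified: a ray, as slopes to the right and down, at radius r is drawn at 1 + k1 r^2 times it, then the intrinsics apply), "eye" and "rotation" of the camera in the world; the wrist camera has in their place "hand_eye" (4x4, takes a point from camera to tool coordinates, whose origin is the TCP and whose axes are the flange's). Camera axes: x right, y down, z forward; pixel columns grow to the right and rows downward; lengths in m; the calibration is good to about 2 mm. A picture is of the moment at which its call begins: read the wrist's pose just before it. get_calibration takes no time and is no camera call.
- order.job_done(): hands the job in; it is judged then, once.
The state is a dict: "clock": time; "joint_pos": joint angles; "joint_vel": joint speeds; "tau": joint torques, N m; "eef_pos": TCP position; "tool_rot": TCP orientation; "ft_force": force on the tool from outside, world axes, zero at the start; "ft_torque": the same for the moment, N m; "grip_width": finger opening in m; "grasp_force": force on a finger pad.
Only numpy, scipy, OpenCV 4.12 (cv2) and the standard library are available. Lean on these libraries where they do the work, as an engineer would, in place of code of your own. Each camera call takes 0.05 s, during which the arm holds its last target. There are 200 camera calls.

## Task

Slide the mill's cover fully open, carry the scoop of steel balls to the mill and bring its pouring lip right down to the bowl's rim before you tip it, so that all five balls roll into the bowl and none is dropped in from a height. Stand the empty scoop upright and wholly on its round white mat again, let go, then slide the cover fully shut. Leave the other things on the bench where they are.

Things in the scene. Friction and masses are not known exactly. Their poses are not given: they have to be found in the camera images.
- mill: Fixed white bench-top ball mill, 170 (x) x 246 (y) x 70 mm high, a steel bowl sunk in its deck, two aluminium rails (8 mm wide, top 90 mm high, at x = -66 and +66 mm) along y. Origin: centre of its underside; z up; its y is the direction in which the cover opens. Turned up to 0.25 rad from the world axes; it stands left or right of the mat.
- bowl (a point): Centre of the mill bowl's mouth, at rim height, 75 mm above the bench; at (0, -58, 75) mm in the mill's frame. The bowl is round, 90 mm wide inside at the rim, 35 mm deep, outside 100 mm, its floor some 78 mm wide.
- cover (a joint): How far the aluminium sliding cover is open, m: 0 shut over the bowl, 0.115 fully open (moved along the mill's +y). It starts 0 to 0.03 open, needs about 2 N to slide and stays where it is left. The plate is 122 (x) x 112 (y) x 5 mm, its top 86 mm above the bench.
- cover_grip (a point): Centre of the top of the cover's upright black handle bar, 118 mm above the bench. The bar is 60 mm long along the mill's x, 12 mm thick along the mill's y, and stands 32 mm above the cover plate in its middle.
- mat: Fixed round white mat, 200 mm wide, 4 mm thick, where the scoop stands. Origin: centre of its underside.
- scoop: Loose steel pan, about 0.16 kg, 52 mm wide (y), x = -68 to 52 mm, floor 3 mm thick, side and back walls 34 mm high. Its front (-x) is a 25 degree ramp up to the open lip: balls stay in until it is tipped nose-down over 25 degrees; 45 empties it. A bridge over its middle carries the black handle. Origin: underside, below the handle; z up. Its nose starts turned roughly to the robot (-x).
- lip (a point): Middle of the scoop's pouring lip, at (-68, 0, 19) mm in the scoop's frame; the lip is 46 mm wide between the walls, which run up the ramp some 20 mm high; below, the ramp's underside is bare and the pan's floor lies 19 mm lower than the lip, 38 mm behind it.
- scoop_grip (a point): Middle of the scoop's black handle block, at (0, 0, 74) mm in the scoop's frame. The block is 40 mm (x) x 12 mm (y), from 54 to 88 mm above the scoop's underside, to be pinched along the scoop's y from above; balls pass beneath it.
- ball0_center (a point): Centre of one of the five loose polished steel balls, 16 mm wide, 17 g, that start in the scoop.
- ball1_center (a point): Centre of one of the five loose polished steel balls, 16 mm wide, 17 g, that start in the scoop.
- ball2_center (a point): Centre of one of the five loose polished steel balls, 16 mm wide, 17 g, that start in the scoop.
- ball3_center (a point): Centre of one of the five loose polished steel balls, 16 mm wide, 17 g, that start in the scoop.
- ball4_center (a point): Centre of one of the five loose polished steel balls, 16 mm wide, 17 g, that start in the scoop.
- pen: Bystander: grey marker pen, 130 x 13 mm, lying along its x between mill and mat.
- jar: Bystander: closed white jar, 44 mm wide, 55 mm high, beyond the mat. Origin underneath.
- vial: Bystander: capped vial, 30 mm wide, 50 mm high, beyond the mill. Origin underneath.
- spatula: Bystander: steel spatula, 170 mm long, lying far left.
- mouse: Bystander: black computer mouse, 100 x 58 x 33 mm, far right.
- dish: Bystander: shallow white dish, 90 mm wide, 16 mm high, right, near the robot.
Not all that is in view belongs to the job. What is shaped like the scoop but red is not meant. There is more than one size of the mat; the one meant has the size given above.

How it is judged:
By the outcome, as a careful person would: the job done as asked, in the order asked, and still so for the second after the job is handed in, with the robot touching nothing.
It also fails if it takes over 70 s, if anything falls off the work surface, if the arm or the gripper's body presses on something with over 40 N, if the wrist force passes 120 N, or if a joint passes its speed limit or range.

## Working session

There is one attempt and no reset: what is moved stays moved. The work goes in short steps, Python scripts to look and compute and a tool call to move; the robot and the scene stay as the last step left them, time stands still between calls to the robot, and variables do not carry over. Pictures are saved under pics/ and viewed, at most 10 in all, crops included, and the job is handed in when it is done.

Besides the shell and the picture viewer there is one more tool, called as name([rows], argument=value, ...), one row to a line, values as JSON. apply_moves: Moves the arm, as the interface text tells. Its arguments: {"type":"object","properties":{"targets":{"type":"array","items":{"type":"array","items":{"type":"array","items":{"type":"number"}}}}},"required":["targets"]}

```bash
mkdir -p pics; ls
python3 - <<'E'
from workcell import get_obs, imaging
import cv2,numpy as np
o=get_obs(); print(o)
for n in("scene","top"):
    p,d=imaging.camera(n); cv2.imwrite(f"pics/{n}0.png",p); np.savez(f"{n}0.npz",p=p,d=d); print(n,imaging.get_calibration(n))
print(imaging.get_calibration("wrist"))
E
```

```text
pics
{'clock': 0.0, 'joint_pos': array([-1.28296993e+00,  2.41433844e-01,  3.74915326e-03,  1.33519334e+00,
       -1.24154683e-05,  1.57081085e+00]), 'joint_vel': array([ 0.00170443,  0.00049093, -0.0004224 ,  0.00077831, -0.00014289,
       -0.00129782]), 'tau': array([ 6.90427009e-05, -3.72320795e+01,  2.52406114e+01,  1.70915894e-02,
        5.90059031e-06,  2.18049323e-06]), 'eef_pos': array([ 0.14176563, -0.47887417,  0.24741201]), 'tool_rot': array([ 9.89662860e-01,  1.43409691e-01, -1.55426534e-04, -1.02919845e-03]), 'ft_force': array([-0.25458327,  0.77147974,  0.39058095]), 'ft_torque': array([-0.01841774, -0.01619908,  0.02802481]), 'grasp_force': 0.0, 'grip_width': 0.08578456082320292}
scene {'camera_matrix': array([[423.47761539,   0.        , 327.56368694],
       [  0.        , 423.47761539, 197.23621103],
       [  0.        ,   0.        ,   1.        ]]), 'k1': 0.008218423756164755, 'eye': array([1.2181144 , 0.76212341, 0.97507633]), 'rotation': array([ 0.33990854,  0.84274185, -0.39049352, -0.14752346])}
top {'camera_matrix': array([[443.6932896 ,   0.        , 318.40588871],
       [  0.        , 443.6932896 , 194.09216481],
       [  0.        ,   0.        ,   1.        ]]), 'k1': -0.03481510314240139, 'eye': array([0.36498275, 0.0130323 , 1.71072059]), 'rotation': array([-0.69921598,  0.71377257, -0.03006985,  0.02686145])}
{'camera_matrix': array([[341.14309484,   0.        , 314.11618764],
       [  0.        , 341.14309484, 201.27871812],
       [  0.        ,   0.        ,   1.        ]]), 'k1': 0.009341916913836124, 'hand_eye': array([[ 8.46895804e-04, -9.63515112e-01, -2.67652595e-01,
         6.57651235e-02],
       [ 9.99999574e-01,  9.14292455e-04, -1.27176628e-04,
         6.72694885e-04],
       [ 3.67249351e-04, -2.67652373e-01,  9.63515476e-01,
        -1.25509743e-01],
       [ 0.00000000e+00,  0.00000000e+00,  0.00000000e+00,
         1.00000000e+00]])}
```

View pics/top0.png

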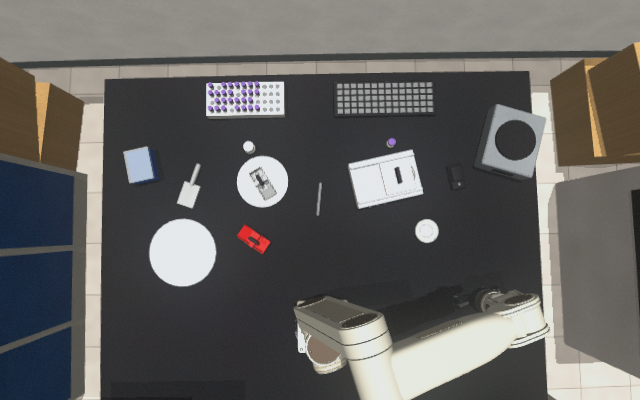

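View pics/scene0.png

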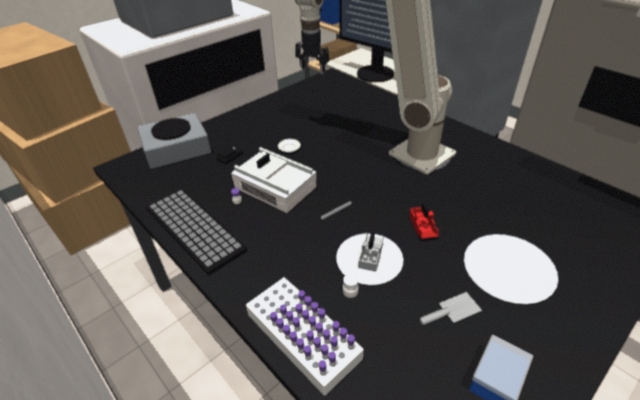

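Top view: mill at (386,180) with its black cover handle at (398,175). Round mats: (262,181), about 51 px (≈0.2 m), and (183,252), about 67 px (≈0.26 m), so the 200 mm mat is the first. Scoops: steel at (263,182) and red at (254,239); the steel one on the small mat is meant. I'll confirm in a crop and measure.

```bash
cat > h.py <<'E'
import numpy as np,cv2
from scipy.spatial.transform import Rotation as R
from workcell import get_obs, imaging
def pose(name,o=None):
    c=imaging.get_calibration(name)
    if name=="wrist":
        o=o or get_obs(); Rt=R.from_quat(o["tool_rot"]).as_matrix(); H=c["hand_eye"]
        return c,Rt@H[:3,:3],o["eef_pos"]+Rt@H[:3,3]
    return c,R.from_quat(c["rotation"]).as_matrix(),c["eye"]
def ray(px,name,o=None):
    c,Rm,e=pose(name,o); k=c["k1"]
    K=c["camera_matrix"]
    u=cv2.undistortPoints(np.array(px,float).reshape(-1,1,2),K,np.array([k,0,0,0.])).reshape(-1,2)
    return e,(Rm@np.c_[u,np.ones(len(u))].T).T
def cast(px,z,name,o=None):
    e,d=ray(px,name,o); return e+d*((z-e[2])/d[:,2])[:,None]
def cloud(dep,name,o=None):
    c,Rm,e=pose(name,o); v,u=np.mgrid[0:400,0:640]
    _,d=ray(np.c_[u.ravel(),v.ravel()],name,o)
    fwd=d@Rm[:,2]; return (e+d*(dep.ravel()/fwd)[:,None]).reshape(400,640,3)
E
python3 - <<'E'
from h import *
f=np.load("top0.npz");p,d=f["p"],f["d"]
cv2.imwrite("pics/crop0.png",cv2.resize(p[130:260,225:435],None,fx=3.8,fy=3.8,interpolation=cv2.INTER_CUBIC))
g=p.min(2)
m=(g>150).astype(np.uint8)
for c in cv2.findContours(m,cv2.RETR_EXTERNAL,cv2.CHAIN_APPROX_NONE)[0]:
    if cv2.contourArea(c)<250: continue
    (cx,cy),r=cv2.minEnclosingCircle(c); 
    if 200<cx<430 and 130<cy<240: print("blob",cx,cy,r,cv2.minAreaRect(c))
P=cloud(d,"top")
e=cast([(262,181)],.004,"top");print(e)
for z0,z1,n in((.06,.08,'deck'),(.083,.1,'cov/rail'),(.1,.13,'handle')):
    s=(P[...,2]>z0)&(P[...,2]<z1)&(P[...,1]<-.02)&(P[...,0]>.2)&(P[...,0]<.6)&(P[...,1]>-.4)
    s=s.copy(); q=P[s]
    if len(q): print(n,len(q),q.mean(0),cv2.minAreaRect(q[:,:2].astype(np.float32)*1000))
E
```

```text
blob 426.625 230.5 11.795888900756836 ((427.0, 230.5), (23.0, 22.0), 90.0)
blob 262.22100830078125 181.3118438720703 25.93488883972168 ((262.0, 181.0), (50.0, 50.0), 90.0)
blob 385.3605651855469 178.87258911132812 39.2847785949707 ((385.5566711425781, 178.37277221679688), (45.9854621887207, 66.76387786865234), 77.125)
[[0.55791371 0.22097847 0.004     ]]
deck 1425 [ 0.52587527 -0.21419808  0.07068083] ((544.7418823242188, -247.70547485351562), (160.8037567138672, 247.4793701171875), 11.530840873718262)
cov/rail 832 [ 0.53947625 -0.27713931  0.08847484] ((549.42919921875, -246.90731811523438), (140.11541748046875, 239.57681274414062), 11.697925567626953)
handle 74 [ 0.55492418 -0.28141655  0.11497559] ((533.798828125, -218.24649047851562), (127.88858795166016, 159.4599609375), 6.772329807281494)
```

View pics/crop0.png

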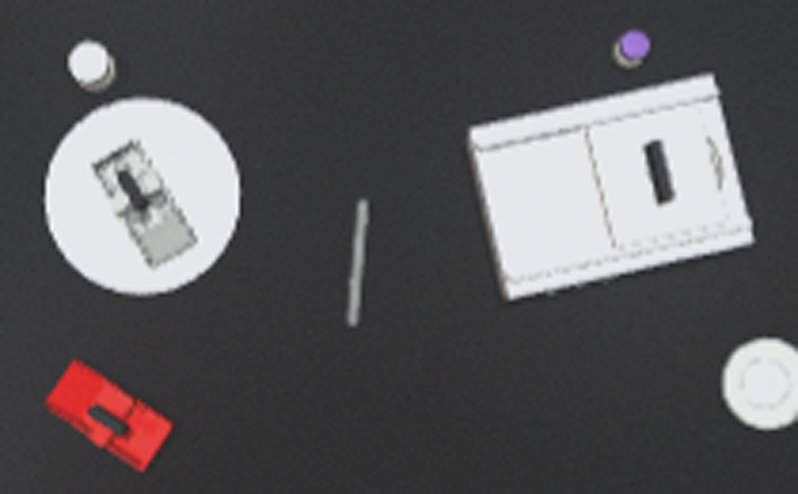

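Crop: the steel scoop (135,190) is on the 200 mm mat, its ramp facing lower-right at (175,240). The red one (110,415) is the decoy. The mill is turned about +11.6°, and its handle is at (660,172). The cover opens to the left (+y).

apply_moves([
  [[0.85,0.435,0,-0.7,1],[0.85,0.435,0,-0.7,1],[0.85,0.435,0,-0.7,1],[0.85,0.435,0,-0.7,1],[0.85,0.435,0,-0.7,1],[0.85,0.435,0,-0.7,1],[0.85,0.435,0,-0.7,1]],
])

```text
clock: 0.68
eef_pos: [0.3811, -0.3563, 0.2479]
tool_rot: [0.995, 0.101, -0.0, -0.0]
ft_force: [1.1, -1.2, 0.6]
grip_width: 0.0856
grasp_force: 0.0
```

apply_moves([
  [[0.85,0.435,0,0,1],[0.85,0.435,0,0,1],[0.85,0.435,0,0,1],[0.85,0.435,0,0,1],[0.85,0.435,0,0,1],[0,0,0,0,1],[0,0,0,0,1]],
])

```text
clock: 1.27
eef_pos: [0.5512, -0.2689, 0.2466]
tool_rot: [0.995, 0.103, -0.001, -0.001]
ft_force: [-0.4, -0.1, -0.7]
grip_width: 0.0856
grasp_force: 0.0
```

Run:
```python
from h import *
o=get_obs();p,d=imaging.camera("wrist");cv2.imwrite("pics/w1.png",p);np.savez("w1.npz",p=p,d=d)
print(o["clock"],o["eef_pos"],R.from_quat(o["tool_rot"]).as_matrix()[:,1],o["ft_force"])
P=cloud(d,"wrist",o)
for z0,z1,n in((.066,.073,'deck'),(.083,.087,'cover'),(.0885,.093,'rail'),(.11,.125,'handle')):
    s=(P[...,2]>z0)&(P[...,2]<z1)&(d>0)&(P[...,0]>.4);q=P[s]
    if len(q): print(n,len(q),q.mean(0),cv2.minAreaRect(q[:,:2].astype(np.float32)*1000))
```

```text
1.2667 [ 0.55118095 -0.2689184   0.24661235] [ 0.20460755 -0.97884308 -0.00140799] [-0.3702788  -0.07042844 -0.65809277]
deck 25532 [ 0.55373011 -0.21325016  0.07006905] ((545.125, -246.45187377929688), (170.70372009277344, 247.28823852539062), 11.651813507080078)
cover 15763 [ 0.55630688 -0.286614    0.08590608] ((544.2763671875, -246.46511840820312), (123.56224822998047, 239.7721405029297), 11.818221092224121)
rail 5233 [ 0.55697021 -0.24436348  0.09006384] ((544.8953857421875, -246.2237091064453), (141.0029296875, 240.58448791503906), 11.569660186767578)
handle 1193 [ 0.55577446 -0.28784977  0.11763079] ((554.2738647460938, -288.3852844238281), (59.93952178955078, 12.048808097839355), 11.801054000854492)
```

View pics/w1.png

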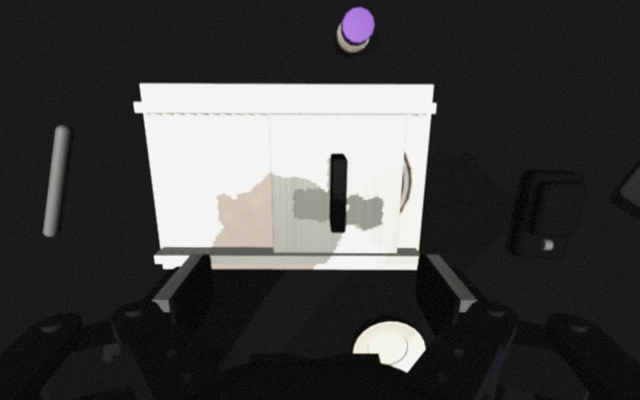

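Wrist view: handle at (339,193), cover edge at x=272, bowl crescent at (405,180). The depth puts the mill centre at (0.545,-0.246) with a yaw of 11.65°, and the cover about 15 mm open. Next I grasp the bar and slide it.

apply_moves([
  [[0.04,-0.245,-0.6,0,1],[0.04,-0.245,-0.6,0,1],[0,0,-0.6,0,1],[0,0,-0.6,0,1],[0,0,-0.5,0,1],[0,0,-0.46,0,0],[0,0,0,0,-1],[0,0,0,0,-1]],
])

```text
clock: 1.98
eef_pos: [0.5511, -0.2907, 0.1132]
tool_rot: [0.995, 0.1, -0.001, -0.001]
ft_force: [-0.4, -0.5, 1.0]
grip_width: 0.0514
grasp_force: 0.0
```

apply_moves([
  [[0,0,0,0,-1],[0,0,0,0,-1],[0,0,0,0,-1],[0,0,0,0,-1]],
])

```text
clock: 2.32
eef_pos: [0.5539, -0.2907, 0.116]
tool_rot: [0.995, 0.101, 0.001, 0.001]
ft_force: [-1.2, 0.6, 4.8]
grip_width: 0.0102
grasp_force: 60.4
```

apply_moves([
  [[-0.03,0.15,0,0,-1],[-0.087,0.42,0,0,-1],[-0.087,0.42,0,0,-1],[-0.087,0.42,0,0,-1],[-0.087,0.42,0,0,-1],[-0.087,0.42,0,0,-1],[-0.06,0.3,0,0,-1],[0,0,0,0,-1]],
])

```text
clock: 2.98
eef_pos: [0.5331, -0.1898, 0.116]
tool_rot: [0.995, 0.101, 0.001, 0.004]
ft_force: [-0.5, -6.9, 4.6]
grip_width: 0.0104
grasp_force: 62.1
```

apply_moves([
  [[0,0.04,0,0,-1],[0,0,0,0,-1]],
])

```text
clock: 3.15
eef_pos: [0.5331, -0.1898, 0.116]
tool_rot: [0.995, 0.1, 0.001, 0.004]
ft_force: [-1.8, -9.0, 5.0]
grip_width: 0.0106
grasp_force: 62.1
```

apply_moves([
  [[0,-0.04,0,0,1],[0,0,0,0,1],[0,0,0.5,0,1],[0,0,0.9,0,1],[0,0,0.9,0,1],[0,0.3,0.9,0,1],[0,0.8,0.3,0,1],[0,1,0,0,1]],
])

```text
clock: 3.82
eef_pos: [0.5345, -0.1052, 0.2586]
tool_rot: [0.995, 0.099, 0.005, 0.001]
ft_force: [1.4, 0.4, -0.5]
grip_width: 0.0853
grasp_force: 0.0
```

apply_moves([
  [[0,1,0,2,1],[0,1,0,2,1],[0,1,0,2,1],[0.1,1,0,2,1],[0.1,1,0,2,1],[0.1,1,0,2,1],[0.1,1,0,2,1],[0,1,0,0,1]],
])

```text
clock: 4.48
eef_pos: [0.5479, 0.2183, 0.2537]
tool_rot: [0.975, 0.222, -0.0, -0.0]
ft_force: [1.9, -1.1, -0.6]
grip_width: 0.0854
grasp_force: 0.0
```

apply_moves([
  [[0,0,0,0,1],[0,0,0,0,1]],
])

```text
clock: 4.65
eef_pos: [0.5472, 0.2186, 0.2531]
tool_rot: [0.975, 0.224, -0.001, -0.0]
ft_force: [0.2, -0.9, 0.2]
grip_width: 0.0853
grasp_force: 0.0
```

Run:
```python
from h import *
o=get_obs();p,d=imaging.camera("wrist");cv2.imwrite("pics/w2.png",p);np.savez("w2.npz",p=p,d=d)
print(o["clock"],o["eef_pos"],R.from_quat(o["tool_rot"]).as_matrix()[:,1],o["ft_force"])
P=cloud(d,"wrist",o)
near=(np.hypot(P[...,0]-.558,P[...,1]-.221)<.09)&(d>0)
for z0,z1,n in((.032,.042,'walls'),(.086,.096,'handle'),(.05,.065,'bridge'),(.01,.035,'low')):
    s=near&(P[...,2]>z0)&(P[...,2]<z1);q=P[s]
    if len(q): print(n,len(q),q.mean(0),cv2.minAreaRect(q[:,:2].astype(np.float32)*1000))
s=near&(P[...,2]>.012);q=P[s];print('all',cv2.minAreaRect(q[:,:2].astype(np.float32)*1000))
m=(p.min(2)>120)&(P[...,2]<.012)&(P[...,2]>.001)&(np.hypot(P[...,0]-.558,P[...,1]-.221)<.13)
c=max(cv2.findContours(m.astype(np.uint8),0,1)[0],key=cv2.contourArea)
q=cast(c.reshape(-1,2),.004,"wrist",o)[:,:2];print("mat",cv2.minEnclosingCircle((q*1000).astype(np.float32)))
f,dt=imaging.camera("top");Pt=cloud(dt,"top")
s=(Pt[...,2]>.1)&(Pt[...,2]<.125)&(abs(Pt[...,0]-.54)<.1)&(abs(Pt[...,1]+.2)<.12);print('cover handle',Pt[s].mean(0))
```

```text
4.65 [0.5472172  0.21859332 0.25311994] [ 4.36512289e-01 -8.99698191e-01 -4.31315817e-04] [ 0.18691592 -0.88978057  0.24610189]
walls 739 [0.55932993 0.22746477 0.03754042] ((544.4376831054688, 218.34539794921875), (115.65382385253906, 54.08466339111328), 30.409517288208008)
handle 636 [0.55041175 0.22177038 0.09172973] ((549.8541259765625, 221.49874877929688), (39.628509521484375, 12.001313209533691), 30.462343215942383)
bridge 738 [0.550108   0.22143879 0.05804339] ((554.628173828125, 224.38406372070312), (28.32401466369629, 53.999088287353516), 30.955299377441406)
low 2210 [0.52679773 0.20903734 0.01968988] ((542.1581420898438, 216.95579528808594), (120.98336791992188, 53.93128967285156), 30.432809829711914)
all ((543.798583984375, 218.57498168945312), (126.55310821533203, 120.3931655883789), 74.5692367553711)
mat ((552.3281860351562, 220.6884307861328), 99.90699768066406)
cover handle [ 0.53883556 -0.19026583  0.11612098]
```

View pics/w2.png

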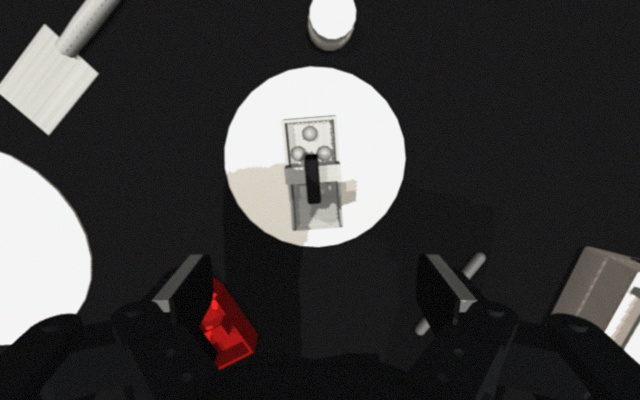

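Wrist view: scoop handle at (313,178), nose down-image at (317,225), three of the balls in its back at (309,133), the mat around (315,157). I'll take a shallow, nose-side grip on the handle, because the scoop has to be pivoted about the pads: the moves have no tilt.

apply_moves([
  [[-0.18,-0.09,-0.6,2.3,1],[-0.18,-0.09,-0.6,2.3,1],[0,0,-0.6,0,1],[0,0,-0.6,0,1],[0,0,-0.5,0,1],[0,0,-0.4,0,0.2],[0,0,-0.3,0,0],[0,0,-0.25,0,-0.2]],
])

```text
clock: 5.42
eef_pos: [0.5333, 0.2064, 0.0988]
tool_rot: [0.966, 0.259, -0.001, 0.0]
ft_force: [-0.7, 0.9, 0.1]
grip_width: 0.052
grasp_force: 0.0
```

apply_moves([
  [[0,0,0,0,-0.4],[0,0,0,0,-0.5],[0,0,0,0,-0.5]],
])

```text
clock: 5.67
eef_pos: [0.5345, 0.2082, 0.1009]
tool_rot: [0.966, 0.26, 0.001, -0.0]
ft_force: [0.1, -0.1, 0.6]
grip_width: 0.021
grasp_force: 0.0
```

Run:
```python
from h import *
o=get_obs();print(o["clock"],o["eef_pos"],o["grip_width"],o["ft_force"],o["joint_pos"].round(3))
Rt=R.from_quat(o["tool_rot"]).as_matrix();print(Rt[:,1],Rt[:,2])
print("want",.5327,.2114,.099)
```

```text
5.6667 [0.53445377 0.20821974 0.10092066] 0.021039406561525156 [ 0.0829076  -0.06170074  0.56601414] [ 0.371  0.485 -0.038  1.047  0.     2.987]
[ 5.01989537e-01 -8.64873669e-01  2.03860234e-04] [ 1.49027683e-03  6.29275035e-04 -9.99998692e-01]
want 0.5327 0.2114 0.099
```

apply_moves([
  [[-0.05,0.08,-0.05,0,-0.5],[0,0,0,0,-1],[0,0,0,0,-1],[0,0,0,0,-1],[0,0,0,0,-1]],
])

```text
clock: 6.08
eef_pos: [0.5323, 0.2119, 0.0987]
tool_rot: [0.965, 0.26, 0.001, 0.0]
ft_force: [-0.9, -1.1, 4.1]
grip_width: 0.0094
grasp_force: 58.8
```

apply_moves([
  [[0,0,0.15,0,-1],[0,0,0.3,0,-1],[0,0,0.4,0,-1],[0,0,0.4,0,-1],[0,0,0.4,0,-1],[0,0,0.3,0,-1],[0,0,0.05,0,-1]],
])

```text
clock: 6.67
eef_pos: [0.5324, 0.2123, 0.18]
tool_rot: [0.965, 0.261, 0.001, -0.0]
ft_force: [0.7, 0.1, -1.9]
grip_width: 0.0094
grasp_force: 58.6
```

```bash
cat > look.py <<'E'
from h import *
import sys
# side cut of the scoop in the gripper's plane from the scene camera's depth
o=get_obs();p,d=imaging.camera("scene")
Rt=R.from_quat(o["tool_rot"]).as_matrix();e=o["eef_pos"]
print(round(o["clock"],2),e.round(4),Rt[:,2].round(3),o["grip_width"].round(4),o["ft_force"].round(1))
c,Rm,eye=pose("scene");v=Rm.T@(e-eye);u=c["camera_matrix"]@(v/v[2]);x,y=u[:2].astype(int)
cr=p[max(0,y-50):y+60,max(0,x-75):x+75];cv2.imwrite(f"pics/{sys.argv[1]}.png",cv2.resize(cr,None,fx=5,fy=5,interpolation=cv2.INTER_CUBIC));print(x,y)
E
python3 look.py s3
```

```text
Traceback (most recent call last):
  File "look.py", line 6, in <module>
    print(round(o["clock"],2),e.round(4),Rt[:,2].round(3),o["grip_width"].round(4),o["ft_force"].round(1))
                                                          ^^^^^^^^^^^^^^^^^^^^^
AttributeError: 'float' object has no attribute 'round'
```

```bash
sed -i 's/o\["grip_width"\].round(4)/round(o["grip_width"],4)/' look.py
cat > tilt.py <<'E'
from h import *
o=get_obs();p,d=imaging.camera("wrist");P=cloud(d,"wrist",o)
Rt=R.from_quat(o["tool_rot"]).as_matrix();Q=(P-o["eef_pos"])@Rt
print(round(o["clock"],2),o["eef_pos"].round(4),Rt[:,0].round(3),Rt[:,2].round(3),round(o["grip_width"],4),o["ft_force"].round(1))
s=(d>0)&(abs(abs(Q[...,1])-.025)<.004)&(Q[...,0]>.028)&(Q[...,0]<.1)&(Q[...,2]>.0)&(Q[...,2]<.1);q=Q[s]
X=[];Z=[]
for a in np.arange(.028,.1,.004):
    t=q[(q[:,0]>=a)&(q[:,0]<a+.004)]
    if len(t)>5: X.append(a+.002);Z.append(np.percentile(t[:,2],8))
print("x mm",(np.array(X)*1e3).astype(int),"top depth mm",(np.array(Z)*1e3).round(1))
X=np.array(X);Z=np.array(Z)
if len(X)>2:
  k=X<X[0]+.05; print("slope deg (+ = nose up)",np.degrees(np.arctan(np.polyfit(X[k],Z[k],1)[0])).round(1))
E
python3 tilt.py; python3 look.py s3
```

```text
6.72 [0.5322 0.2122 0.1791] [0.864 0.503 0.002] [ 0.002  0.001 -1.   ] 0.0091 [-0.  -0.4 -2.5]
x mm [30 34 38 42 46 50 54 58 62 66 70] top depth mm [60.7 60.9 60.8 61.  61.2 61.1 61.4 61.5 61.4 61.5 61.3]
slope deg (+ = nose up) 1.2
6.77 [0.5316 0.2119 0.1779] [ 0.  0. -1.] 0.0096 [ 0.2  0.2 -2. ]
375 209
```

View pics/s3.png

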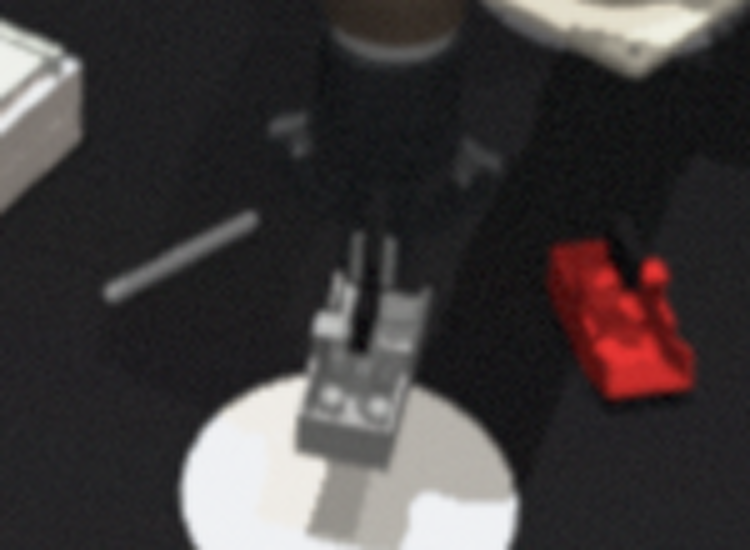

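The scoop hangs level with the balls inside (tail floor near (350,400)). Now I carry it to the mill, turned +71° so the nose points to mill -y.

apply_moves([
  [[0.03,-0.3,0.3,4.2,-1],[0.03,-0.6,0.3,4.2,-1],[0.03,-0.8,0.3,4.2,-1],[0.03,-0.8,0.3,4.2,-1],[0.03,-0.8,0,4.2,-1],[0.03,-0.8,0,4.2,-1],[0.03,-0.8,0,4.2,-1],[0.03,-0.8,0,4.2,-1]],
])

```text
clock: 7.48
eef_pos: [0.5402, -0.0177, 0.2243]
tool_rot: [0.848, 0.53, -0.001, -0.001]
ft_force: [-0.5, -0.0, -2.0]
grip_width: 0.0093
grasp_force: 58.7
```

apply_moves([
  [[0.03,-0.8,0,4.2,-1],[0.03,-0.8,0,4.2,-1],[0.03,-0.8,0,4.2,-1],[0.03,-0.8,0,4.2,-1],[0.03,-0.8,0,4.2,-1],[0.03,-0.8,0,4.2,-1],[0.03,-0.8,0,4.2,-1]],
])

```text
clock: 8.07
eef_pos: [0.5488, -0.2415, 0.224]
tool_rot: [0.686, 0.728, -0.001, -0.001]
ft_force: [-0.0, 0.2, -3.4]
grip_width: 0.0096
grasp_force: 58.7
```

apply_moves([
  [[0.03,-0.7,0,4.2,-1],[0.03,-0.4,0,4.2,-1],[0,0,0,0,-1],[0,0,0,0,-1]],
])

```text
clock: 8.4
eef_pos: [0.5512, -0.2848, 0.2238]
tool_rot: [0.633, 0.774, -0.0, -0.002]
ft_force: [-0.2, 0.2, -3.6]
grip_width: 0.0093
grasp_force: 58.7
```

```bash
cat >> tilt.py <<'E'
M=np.array([.5451,-.2464]);a=np.radians(11.65);X_=np.array([np.cos(a),np.sin(a)]);Y_=np.array([-np.sin(a),np.cos(a)])
r=o["eef_pos"][:2]-M;print("TCP in mill mm",(r@X_*1e3).round(1),(r@Y_*1e3).round(1),(o["eef_pos"][2]*1e3).round(1),"yaw err deg",(np.degrees(np.arctan2(Rt[1,0],Rt[0,0]))-101.65).round(2))
Pm=np.dstack([(P[...,:2]-M)@X_,(P[...,:2]-M)@Y_,P[...,2]]);s=(d>0)&(abs(Pm[...,2]-.086)<.0025)&(abs(Pm[...,0])<.058)&(abs(Pm[...,0])>.04)&(Pm[...,1]>-.06)&(Pm[...,1]<.112)
if s.sum()>20: print("cover y range",np.percentile(Pm[s][:,1],[0.5,99.5]).round(4))
s=(d>0)&(Pm[...,2]>.113)&(Pm[...,2]<.121)&(abs(Pm[...,0])<.04)&(Pm[...,1]>.03)&(Pm[...,1]<.08)
if s.sum()>20: print("bar",np.median(Pm[s],0).round(4))
E
python3 tilt.py
```

```text
8.4 [ 0.5512 -0.2848  0.2238] [-0.198  0.98   0.003] [-0.003  0.002 -1.   ] 0.0093 [-0.2  0.2 -3.6]
x mm [30 34 38 42 46 50 54 58 62 66 70 74] top depth mm [41.5 61.1 61.1 61.  61.1 61.3 61.2 61.2 61.3 61.4 61.2 61.1]
slope deg (+ = nose up) 10.9
TCP in mill mm -1.7 -38.8 223.8 yaw err deg -0.23
cover y range [0.0015 0.0987]
bar [0.0008 0.0566 0.1178]
```

apply_moves([
  [[0.015,0.04,-0.25,0,-1],[0.012,0.042,-0.3,0,-1],[0,0,-0.3,0,-1],[0,0,-0.17,0,-1],[0,0,-0.08,0,-1],[0,0,0,0,-1]],
])

```text
clock: 8.95
eef_pos: [0.553, -0.28, 0.1813]
tool_rot: [0.632, 0.775, -0.0, -0.001]
ft_force: [-1.0, -1.7, -2.4]
grip_width: 0.0093
grasp_force: 58.7
```

```bash
sed -i 's/k=X<X\[0\]+.05/k=(X<X[0]+.05)\&(abs(Z-np.median(Z))<.03)\&(X>.033)/' tilt.py; python3 tilt.py
```

```text
8.95 [ 0.553  -0.28    0.1813] [-0.202  0.979  0.001] [-0.001  0.001 -1.   ] 0.0093 [-1.  -1.7 -2.4]
x mm [30 34 38 42 46 50 54 58 62 66 70 74 78 82 86 90 94 98] top depth mm [41.1 60.7 60.6 60.8 60.7 60.8 60.7 60.8 60.9 60.7 60.6 60.5 94.4 94.5
 63.1 62.5 62.7 63.2]
slope deg (+ = nose up) -0.2
TCP in mill mm 1.0 -34.5 181.3 yaw err deg -0.01
cover y range [0.001  0.0913]
bar [0.0006 0.055  0.118 ]
```

apply_moves([
  [[0.012,-0.057,-0.025,0,-1],[0.012,-0.057,-0.03,0,-1],[0.012,-0.057,-0.03,0,-1],[0.012,-0.057,-0.035,0,-1],[0.012,-0.057,-0.035,0,-1],[0.012,-0.057,-0.04,0,-1],[0,0,0,0,-1]],
])

```text
clock: 9.58
eef_pos: [0.5567, -0.2954, 0.1749]
tool_rot: [0.632, 0.775, 0.0, 0.001]
ft_force: [0.4, 1.2, 5.4]
grip_width: 0.0093
grasp_force: 59.8
```

```bash
python3 tilt.py
```

```text
9.58 [ 0.5567 -0.2954  0.1749] [-0.2    0.98  -0.001] [ 0.002 -0.001 -1.   ] 0.0093 [0.4 1.2 5.4]
x mm [30 34 38 42 46 50 54 58 62 66 70 74 78 82 86 90 94 98] top depth mm [37.  37.3 56.4 55.7 55.1 54.6 54.1 53.3 52.9 52.1 51.6 51.1 50.3 57.
 87.9 87.9 88.  88.1]
slope deg (+ = nose up) 2.3
TCP in mill mm 1.5 -50.4 174.9 yaw err deg -0.1
cover y range [0.0013 0.0735]
bar [0.0004 0.0564 0.1177]
```

apply_moves([
  [[0.01,-0.053,-0.038,0,-1],[0.01,-0.053,-0.04,0,-1],[0.01,-0.053,-0.04,0,-1],[0.01,-0.053,-0.042,0,-1],[0.01,-0.053,-0.042,0,-1],[0.01,-0.053,-0.042,0,-1],[0,0,0,0,-1]],
])

```text
clock: 10.22
eef_pos: [0.5595, -0.3089, 0.1656]
tool_rot: [0.633, 0.775, -0.0, 0.002]
ft_force: [1.8, -2.1, 5.8]
grip_width: 0.0088
grasp_force: 58.6
```

```bash
sed -i 's/(X>.033)/(X>.041)\&(X<.077)/;s/(X<X\[0\]+.05)/(X>0)/' tilt.py; python3 tilt.py;python3 look.py s4
```

```text
10.22 [ 0.5595 -0.3089  0.1656] [-0.2    0.98  -0.003] [ 0.003 -0.003 -1.   ] 0.0088 [ 1.8 -2.1  5.8]
x mm [30 34 38 42 46 50 54 58 62 66 70 74 78 82 86 90 94 98] top depth mm [33.  32.2 31.3 37.9 49.5 48.3 47.1 45.8 44.4 43.1 42.  40.6 39.2 38.1
 37.  42.7 54.9 68.2]
slope deg (+ = nose up) -5.8
TCP in mill mm 1.5 -64.1 165.6 yaw err deg -0.12
cover y range [0.0011 0.0571]
10.27 [ 0.5595 -0.3088  0.1657] [ 0.003 -0.003 -1.   ] 0.0093 [ 1.  -0.3  5.6]
256 143
```

View pics/s4.png

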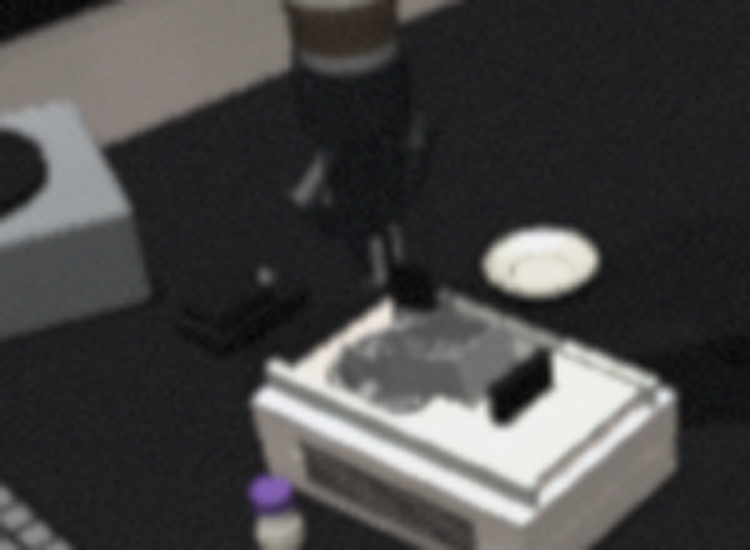

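The scoop hinges on the cover's edge and is now about 17° nose-down, with the lip at rim height over the bowl (dark bowl at (420,360)). Continuing.

apply_moves([
  [[0.01,-0.05,-0.045,0,-1],[0.01,-0.05,-0.045,0,-1],[0.01,-0.05,-0.045,0,-1],[0.01,-0.05,-0.045,0,-1],[0,0,0,0,-1]],
])

```text
clock: 10.73
eef_pos: [0.5609, -0.3171, 0.1582]
tool_rot: [0.632, 0.775, -0.0, 0.002]
ft_force: [1.7, -2.6, 5.6]
grip_width: 0.0091
grasp_force: 58.6
```

```bash
cat >> tilt.py <<'E'
# tail top edge and tilt from the longest straight run of the wall profile
dz=np.diff(Z);g=(dz<-.0005)&(dz>-.006)
b=np.flatnonzero(np.diff(np.r_[0,g.astype(int),0]));
if len(b):
  i=np.argmax(b[1::2]-b[::2]);lo,hi=b[2*i],b[2*i+1]
  k=np.polyfit(X[lo:hi+1],Z[lo:hi+1],1);th=np.arctan(-k[0]);xt=X[hi]+.002
  y0=r@Y_;T=np.array([y0+xt,o["eef_pos"][2]-np.polyval(k,xt)])
  L=T+np.array([-.120*np.cos(th)+.015*np.sin(th),-.120*np.sin(th)-.015*np.cos(th)])
  print("theta",np.degrees(th).round(1),"tail top",(T*1e3).round(1),"lip y,z",(L*1e3).round(1))
E
python3 tilt.py
```

```text
10.73 [ 0.5609 -0.3171  0.1582] [-0.2    0.98  -0.004] [ 0.003 -0.003 -1.   ] 0.0091 [ 1.7 -2.6  5.6]
x mm [30 34 38 42 46 50 54 58 62 66 70 74 78 82 86 90 94 98] top depth mm [31.4 29.6 28.3 27.4 34.4 43.4 43.2 41.4 39.9 37.8 36.  34.4 32.3 30.7
 28.9 27.7 32.3 41.3]
slope deg (+ = nose up) 4.4
TCP in mill mm 1.3 -72.4 158.2 yaw err deg -0.1
cover y range [0.0008 0.0469]
theta 23.8 tail top [ 19.6 131.8] lip y,z [-84.2  69.7]
```

apply_moves([
  [[0.012,-0.055,-0.02,0,-1],[0.012,-0.055,-0.02,0,-1],[0.012,-0.055,-0.02,0,-1],[0.012,-0.055,-0.02,0,-1],[0.012,-0.055,-0.02,0,-1],[0,0,0,0,-1]],
])

```text
clock: 11.28
eef_pos: [0.5625, -0.3262, 0.1526]
tool_rot: [0.632, 0.775, 0.0, -0.001]
ft_force: [1.2, 1.5, 2.4]
grip_width: 0.0089
grasp_force: 58.7
```

```bash
python3 tilt.py
```

```text
11.28 [ 0.5625 -0.3262  0.1526] [-0.201  0.98   0.001] [-0.     0.001 -1.   ] 0.0089 [1.2 1.5 2.4]
x mm [30 34 38 42 46 50 54 58 62 66 70 74 78 82 86 90 94 98] top depth mm [30.9 28.9 27.  25.6 28.6 37.8 41.7 39.8 37.6 35.4 33.9 31.8 29.5 27.7
 25.8 23.7 25.4 33.2]
slope deg (+ = nose up) 7.6
TCP in mill mm 0.9 -81.6 152.6 yaw err deg -0.06
cover y range [0.0009 0.0367]
theta 26.6 tail top [ 10.4 129.9] lip y,z [-90.2  62.8]
```

Tilt 26.6°, lip 12 mm below the rim and near the far wall. Next I push forward to tip further.

apply_moves([
  [[0.016,-0.08,0,0,-1],[0.016,-0.08,0,0,-1],[0.016,-0.08,0,0,-1],[0.016,-0.08,0,0,-1],[0.016,-0.08,0,0,-1],[0.016,-0.08,0,0,-1],[0,0,0,0,-1]],
])

```text
clock: 11.92
eef_pos: [0.5657, -0.3456, 0.1521]
tool_rot: [0.632, 0.775, -0.0, -0.001]
ft_force: [-0.9, 4.3, -1.0]
grip_width: 0.0085
grasp_force: 58.7
```

```bash
python3 tilt.py
```

```text
11.92 [ 0.5657 -0.3456  0.1521] [-0.2    0.98   0.002] [-0.002  0.001 -1.   ] 0.0085 [-0.9  4.3 -1. ]
x mm [34 38 42 46 50 54 58 62 66 70 74 78 82 86 90 94 98] top depth mm [24.8 21.9 18.6 16.6 17.5 23.2 27.8 28.6 25.4 21.9 18.5 15.1 11.8  8.8
  4.5  3.6  6.3]
slope deg (+ = nose up) 8.6
TCP in mill mm 0.1 -101.4 152.1 yaw err deg -0.09
cover y range [0.0009 0.017 ]
theta 39.2 tail top [ -5.4 151.5] lip y,z [-88.9  64.1]
```

apply_moves([
  [[0.015,-0.08,0,0,-1],[0.015,-0.08,0,0,-1],[0.015,-0.08,0,0,-1],[0,0,0,0,-1],[-0.02,0.1,-0.04,0,-1],[-0.02,0.1,-0.04,0,-1],[-0.02,0.1,-0.04,0,-1],[0,0,0,0,-1]],
])

```text
clock: 12.63
eef_pos: [0.5653, -0.3422, 0.1484]
tool_rot: [0.632, 0.775, -0.0, -0.0]
ft_force: [-1.7, 2.9, -0.4]
grip_width: 0.008
grasp_force: 59.4
```

apply_moves([
  [[0,0,0,0,-1],[0,0,0,0,-1],[0,0,0,0,-1],[0,0,0,0,-1]],
])

```text
clock: 12.97
eef_pos: [0.5657, -0.3433, 0.1484]
tool_rot: [0.632, 0.775, -0.0, 0.0]
ft_force: [-2.1, 3.1, 1.0]
grip_width: 0.0081
grasp_force: 59.3
```

```bash
python3 tilt.py; python3 look.py s5
```

```text
12.97 [ 0.5657 -0.3433  0.1484] [-0.201  0.98  -0.   ] [-0. -0. -1.] 0.0081 [-2.1  3.1  1. ]
x mm [34 38 42 46 50 54 58 62 66 70 74 78 82 86 90 94 98] top depth mm [25.2 22.7 19.4 18.1 17.6 23.3 27.6 29.8 26.7 23.7 20.3 17.4 14.4 11.4
  6.6  5.9  8.3]
slope deg (+ = nose up) 10.7
TCP in mill mm 0.6 -99.1 148.4 yaw err deg -0.07
cover y range [0.001 0.018]
theta 37.8 tail top [ -3.1 145. ] lip y,z [-88.7  59.6]
13.02 [ 0.5657 -0.3433  0.1484] [-0. -0. -1.] 0.0082 [-2.4  2.8  0.3]
249 144
```

View pics/s5.png

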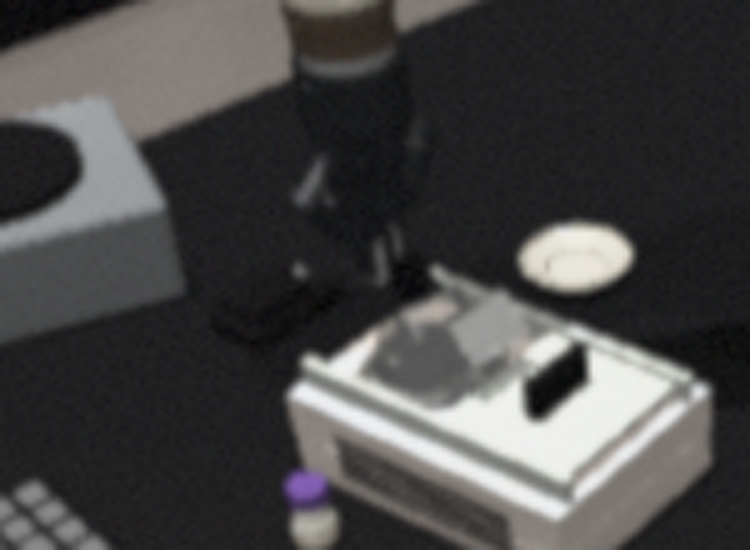

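Tilt is about 38° and the lip is 15 mm below the rim, with the scoop sunk into the bowl (scoop at (490,330)). I'll back off from the far wall so every ball can roll off.

apply_moves([
  [[-0.015,0.075,0,0,-1],[-0.015,0.075,0,0,-1],[-0.015,0.075,0,0,-1],[-0.015,0.075,0,0,-1],[-0.01,0.05,0,0,-1],[0,0,0,0,-1],[0,0,0,0,-1],[0,0,0,0,-1]],
])

```text
clock: 13.73
eef_pos: [0.5636, -0.3305, 0.1496]
tool_rot: [0.632, 0.775, -0.0, 0.002]
ft_force: [0.3, -4.2, 4.5]
grip_width: 0.0079
grasp_force: 61.4
```

```bash
python3 tilt.py
python3 - <<'E'
from h import *
o=get_obs();p,d=imaging.camera("top");P=cloud(d,"top");np.savez("t6.npz",p=p,d=d)
M=np.array([.5451,-.2464]);a=np.radians(11.65);A=np.array([[np.cos(a),np.sin(a)],[-np.sin(a),np.cos(a)]])
Q=(P[...,:2]-M)@A.T
s=(np.hypot(Q[...,0],Q[...,1]+.058)<.05)
print("low pts",[(int(x*1e3),int(y*1e3),int(z*1e3)) for (x,y),z in zip(Q[s],P[...,2][s]) if z<.075][:80])
E
```

```text
13.73 [ 0.5636 -0.3305  0.1496] [-0.2    0.98  -0.003] [ 0.003 -0.003 -1.   ] 0.0079 [ 0.3 -4.2  4.5]
x mm [30 34 38 42 46 50 54 58 62 66 70 74 78 82 86 90 94 98] top depth mm [30.  28.1 25.8 24.3 23.8 27.4 34.6 38.4 36.  33.9 32.  29.9 27.5 26.
 24.3 20.2 21.1 28.1]
slope deg (+ = nose up) 14.4
TCP in mill mm 1.2 -86.1 149.6 yaw err deg -0.1
cover y range [0.0012 0.031 ]
theta 28.1 tail top [  5.9 129.5] lip y,z [-92.8  59.6]
low pts [(49, -58, 62), (48, -62, 60), (47, -63, 69), (46, -67, 70), (45, -71, 69), (44, -75, 68), (43, -78, 68), (46, -43, 74), (47, -49, 62), (46, -53, 62), (46, -57, 59), (45, -61, 57), (44, -65, 56), (43, -68, 58), (42, -72, 57), (42, -76, 56), (41, -81, 52), (39, -81, 67), (39, -86, 62), (37, -88, 69), (44, -44, 63), (44, -51, 52), (44, -55, 49), (44, -61, 38), (42, -62, 49), (42, -69, 36), (41, -70, 45), (41, -76, 38), (40, -79, 40), (38, -80, 51), (37, -84, 51), (36, -88, 48), (34, -89, 62), (33, -92, 66), (31, -93, 73), (41, -34, 73), (42, -41, 58), (42, -47, 48), (42, -52, 42), (41, -56, 41), (36, -78, 39), (35, -82, 37), (34, -85, 41), (33, -88, 47), (32, -91, 50), (30, -92, 58), (28, -94, 69), (25, -93, 67), (27, -72, 59), (24, -76, 74), (24, -83, 60), (23, -85, 65), (22, -89, 64), (22, -96, 51), (29, -35, 73), (28, -39, 72), (28, -43, 69), (28, -48, 63), (27, -52, 62), (22, -69, 69), (19, -79, 74), (19, -85, 63), (19, -89, 62), (18, -93, 59), (27, -31, 71), (26, -34, 73), (25, -39, 69), (24, -42, 69), (24, -47, 67), (23, -51, 61), (24, -22, 74), (22, -34, 71), (22, -38, 68), (20, -41, 71), (20, -47, 62), (20, -50, 62), (18, -33, 70), (18, -37, 67), (16, -40, 74), (17, -45, 64)]
```

Retracting levelled the scoop against the near rim, and the handle is now held only by its corner. The scoop is cradled between the rim and the far wall, so I'll let go, let it settle nose-down, and regrip it properly.

apply_moves([
  [[0,0,0,0,-0.4],[0,0,0,0,-0.3],[0,0,0,0,0],[0,0,0.3,0,0],[0,0,0.7,0,0],[-0.15,0.75,0.7,0,0.5],[-0.15,0.75,0.5,0,0.5],[0,0,0,0,0.5]],
])

```text
clock: 14.5
eef_pos: [0.5521, -0.2651, 0.2413]
tool_rot: [0.63, 0.776, 0.002, 0.002]
ft_force: [0.7, -0.3, 1.1]
grip_width: 0.064
grasp_force: 0.0
```

Run:
```python
from h import *
o=get_obs();p,d=imaging.camera("wrist");P=cloud(d,"wrist",o);cv2.imwrite("pics/w6.png",p);np.savez("w6.npz",p=p,d=d)
M=np.array([.5451,-.2464]);a=np.radians(11.65);A=np.array([[np.cos(a),np.sin(a)],[-np.sin(a),np.cos(a)]])
Q=np.dstack([(P[...,:2]-M)@A.T,P[...,2:]])*1e3
print(o["eef_pos"],o["clock"])
for x0,x1,n in((-5,5,'handle'),(22,29,'wall+'),(-29,-22,'wall-'),(-20,-10,'in-'),(10,20,'in+')):
    print(n)
    for y in range(-110,60,8):
        s=(d>0)&(Q[...,0]>x0)&(Q[...,0]<x1)&(Q[...,1]>y)&(Q[...,1]<y+8)
        if s.sum()>5: print((y+4,)+tuple(np.percentile(Q[s][:,2],[5,50,95]).astype(int)),end=' ')
    print()
```

```text
[ 0.55205273 -0.26508792  0.24134354] 14.5
handle
(-98, np.int64(125), np.int64(126), np.int64(127)) (-90, np.int64(127), np.int64(131), np.int64(134)) (-82, np.int64(135), np.int64(139), np.int64(143)) (-74, np.int64(46), np.int64(143), np.int64(150)) (-66, np.int64(48), np.int64(147), np.int64(151)) (-58, np.int64(51), np.int64(139), np.int64(144)) (-50, np.int64(54), np.int64(130), np.int64(136)) (-42, np.int64(56), np.int64(60), np.int64(64)) (-34, np.int64(63), np.int64(67), np.int64(71)) (-26, np.int64(71), np.int64(74), np.int64(77)) (-10, np.int64(297), np.int64(305), np.int64(311)) (-2, np.int64(125), np.int64(129), np.int64(133)) (6, np.int64(116), np.int64(121), np.int64(124)) (14, np.int64(85), np.int64(111), np.int64(116)) (22, np.int64(84), np.int64(86), np.int64(87)) (30, np.int64(84), np.int64(85), np.int64(87)) (38, np.int64(84), np.int64(85), np.int64(87)) (46, np.int64(84), np.int64(85), np.int64(87)) (54, np.int64(86), np.int64(117), np.int64(118)) (62, np.int64(85), np.int64(117), np.int64(118)) 
wall+
(-106, np.int64(67), np.int64(69), np.int64(70)) (-98, np.int
[... 3287 characters left out ...]
64(112), np.int64(119)) (-50, np.int64(53), np.int64(55), np.int64(118)) (-42, np.int64(57), np.int64(61), np.int64(64)) (-34, np.int64(65), np.int64(69), np.int64(71)) (-26, np.int64(72), np.int64(74), np.int64(77)) (-10, np.int64(134), np.int64(303), np.int64(310)) (-2, np.int64(127), np.int64(313), np.int64(319)) (6, np.int64(115), np.int64(119), np.int64(123)) (14, np.int64(85), np.int64(86), np.int64(114)) (22, np.int64(85), np.int64(85), np.int64(86)) (30, np.int64(84), np.int64(85), np.int64(87)) (38, np.int64(84), np.int64(85), np.int64(86)) (46, np.int64(84), np.int64(85), np.int64(86)) (54, np.int64(86), np.int64(117), np.int64(119)) (62, np.int64(85), np.int64(117), np.int64(119))
```

View pics/w6.png

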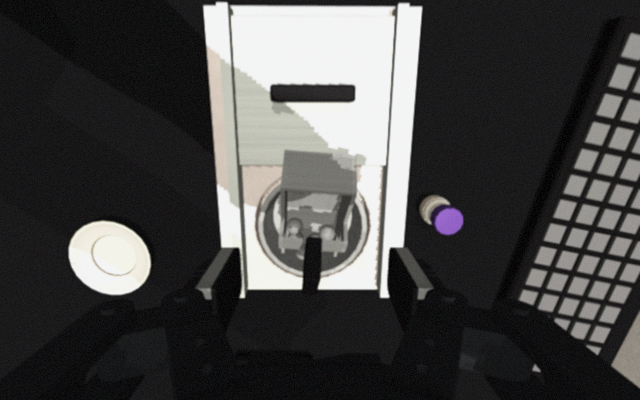

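Wrist view: the scoop has settled about 41° nose-down in the bowl. Balls at (295,228) and (327,232) are still queued in it, because the lip rests on the bowl floor by the far wall. I'll regrip the handle centrally and draw it back along its floor line so they roll out.

apply_moves([
  [[0.055,-0.329,-0.2,0,0.3],[0.055,-0.329,-0.2,0,0.2],[0.055,-0.329,-0.2,0,0],[0.055,-0.329,-0.2,0,0],[0,0,-0.5,0,0],[0,0,-0.5,0,0],[0,0,-0.5,0,0],[0,0,-0.3,0,0]],
])

```text
clock: 15.22
eef_pos: [0.5576, -0.3231, 0.1271]
tool_rot: [0.633, 0.774, -0.001, -0.003]
ft_force: [-0.5, 1.0, -0.5]
grip_width: 0.0426
grasp_force: 0.0
```

apply_moves([
  [[0,0,0,0,-0.3],[0,0,0,0,-1],[0,0,0,0,-1],[0,0,0,0,-1],[0,0,0,0,-1],[0,0,0,0,-1]],
])

```text
clock: 15.72
eef_pos: [0.5599, -0.3221, 0.133]
tool_rot: [0.632, 0.775, -0.0, 0.001]
ft_force: [0.2, -0.7, -2.3]
grip_width: 0.011
grasp_force: 58.4
```

```bash
python3 tilt.py
```

```text
15.72 [ 0.5599 -0.3221  0.133 ] [-0.201  0.98  -0.001] [ 0.001 -0.001 -1.   ] 0.011 [ 0.2 -0.7 -2.3]
x mm [30 34 38 42 46 50 54 58 62 66 74 78 82 86 90 94 98] top depth mm [16.6 20.6 23.7 19.7 15.8 12.   7.9  3.8  1.   3.2  0.1  1.8  5.8  9.8
 13.5 17.2 45.9]
slope deg (+ = nose up) -32.4
TCP in mill mm -0.8 -77.2 133.0 yaw err deg -0.06
cover y range [0.0009 0.0356]
theta 43.9 tail top [-13.2 134.4] lip y,z [-89.3  40.4]
```

apply_moves([
  [[-0.01,0.05,0.065,0,-1],[-0.012,0.06,0.065,0,-1],[-0.013,0.065,0.065,0,-1],[-0.013,0.065,0.065,0,-1],[-0.013,0.065,0.065,0,-1],[-0.013,0.065,0.065,0,-1],[0,0,0,0,-1],[0,0,0,0,-1]],
])

```text
clock: 16.43
eef_pos: [0.5569, -0.3068, 0.1484]
tool_rot: [0.632, 0.775, 0.0, 0.0]
ft_force: [0.6, -0.4, -1.0]
grip_width: 0.0107
grasp_force: 58.6
```

apply_moves([
  [[0,0,0,0,-1],[0,0,0,0,-1],[0,0,0,0,-1],[0,0,0,0,-1],[0,0,0,0,-1],[0,0,0,0,-1],[0,0,0,0,-1],[0,0,0,0,-1]],
])

```text
clock: 17.1
eef_pos: [0.5568, -0.3071, 0.148]
tool_rot: [0.632, 0.775, 0.0, 0.0]
ft_force: [0.3, 0.6, -1.5]
grip_width: 0.0108
grasp_force: 58.6
```

```bash
python3 tilt.py
python3 - <<'E'
from h import *
o=get_obs();p,d=imaging.camera("top");P=cloud(d,"top");np.savez("t7.npz",p=p,d=d)
M=np.array([.5451,-.2464]);a=np.radians(11.65);A=np.array([[np.cos(a),np.sin(a)],[-np.sin(a),np.cos(a)]])
Q=(P[...,:2]-M)@A.T
s=(np.hypot(Q[...,0],Q[...,1]+.058)<.05)&(P[...,2]<.11)
q=np.c_[Q[s],P[...,2][s]]*1e3
for x in range(48,-49,-6):
    print(x,[(int(y),int(z)) for X,y,z in q if x-3<X<=x+3][::1])
E
```

```text
17.1 [ 0.5568 -0.3071  0.148 ] [-0.201  0.98  -0.   ] [ 0. -0. -1.] 0.0108 [ 0.3  0.6 -1.5]
x mm [30 34 38 42 46 50 54 58 62 66 74 78 82 86 90 94] top depth mm [16.5 20.6 23.6 19.8 15.9 12.   7.9  3.8  1.1  2.1  0.1  1.6  5.8  9.6
 13.5 17.2]
slope deg (+ = nose up) -33.0
TCP in mill mm -0.8 -61.8 148.0 yaw err deg -0.06
cover y range [0.0012 0.055 ]
theta 43.8 tail top [  2.2 149.4] lip y,z [-73.9  55.5]
48 [(-62, 80), (-66, 78), (-72, 83), (-51, 73), (-56, 67), (-61, 62), (-64, 65), (-70, 54), (-70, 70), (-43, 76), (-50, 60), (-53, 63), (-57, 59), (-61, 61), (-67, 49), (-40, 65)]
42 [(-74, 69), (-70, 49), (-72, 57), (-76, 55), (-44, 63), (-49, 59), (-55, 47), (-60, 42), (-64, 42), (-66, 50), (-71, 40), (-75, 40), (-78, 45), (-34, 75), (-42, 53), (-47, 44), (-53, 35), (-56, 38), (-60, 39), (-62, 43), (-37, 57), (-46, 30), (-47, 39)]
36 [(-67, 41), (-70, 44), (-72, 49), (-30, 72), (-51, 41), (-54, 45), (-68, 47), (-26, 71), (-32, 57), (-39, 39)]
30 [(-71, 52)]
24 [(-64, 81), (-28, 109), (-32, 108), (-37, 103), (-45, 81), (-48, 83), (-67, 60), (-19, 94), (-24, 91), (-27, 91), (-35, 68
[... 1107 characters left out ...]
, 60), (-10, 97), (-16, 87), (-20, 85), (-25, 77), (-28, 78), (-33, 74), (-38, 66), (-41, 70), (-49, 67), (-10, 94), (-14, 89), (-18, 89), (-24, 78)]
-18 [(-42, 82), (-27, 81), (-32, 72), (-36, 72), (-38, 77), (-44, 67), (-14, 87), (-18, 85), (-23, 78)]
-24 [(-43, 101), (-49, 90), (-24, 104), (-29, 95), (-36, 81), (-41, 71), (-53, 31), (-55, 39), (-16, 85), (-21, 76), (-26, 71), (-35, 43), (-40, 37), (-42, 45), (-25, 32)]
-30 [(-47, 40), (-50, 44), (-54, 42), (-22, 70), (-25, 74), (-29, 72), (-38, 42), (-42, 43), (-46, 39), (-50, 38), (-29, 28), (-31, 36)]
-36 [(-28, 72), (-30, 79), (-34, 79), (-38, 74), (-43, 70), (-35, 31), (-38, 35), (-43, 29)]
-42 [(-37, 76), (-31, 65), (-40, 37)]
-48 []
```

Tilt is 44°, the lip is at the bowl centre 15 mm above its floor, and the load is down to about 1.5 N, so the scoop looks empty. Lifting away and returning to the mat.

apply_moves([
  [[0,0,0.3,0,-1],[0,0,0.6,0,-1],[0,0,0.7,0,-1],[0,0,0.7,0,-1],[0,0.2,0.3,0,-1],[-0.08,0.5,0,-4.2,-1],[-0.08,0.8,0,-4.2,-1],[-0.08,0.8,0,-4.2,-1]],
])

```text
clock: 17.87
eef_pos: [0.5465, -0.2142, 0.2511]
tool_rot: [0.715, 0.699, -0.0, -0.0]
ft_force: [0.7, 0.5, -1.6]
grip_width: 0.0109
grasp_force: 58.5
```

apply_moves([
  [[-0.08,0.8,0,-4.2,-1],[-0.08,0.8,0,-4.2,-1],[-0.08,0.8,0,-4.2,-1],[-0.08,0.8,0,-4.2,-1],[-0.08,0.8,0,-4.2,-1],[-0.08,0.8,0,-4.2,-1],[-0.08,0.8,0,-4.2,-1],[-0.08,0.8,0,-4.2,-1]],
])

```text
clock: 18.53
eef_pos: [0.5202, 0.0429, 0.2512]
tool_rot: [0.886, 0.463, -0.001, -0.0]
ft_force: [0.4, -0.7, -1.2]
grip_width: 0.0111
grasp_force: 58.5
```

apply_moves([
  [[-0.08,0.8,0,-4.2,-1],[-0.08,0.8,0,-4.2,-1],[-0.08,0.7,0,-4.2,-1],[-0.08,0.6,0,-4.2,-1],[-0.08,0.5,0,-4.2,-1],[-0.08,0.4,0,-4.2,-1],[0,0,0,0,-1],[0,0,0,0,-1]],
])

```text
clock: 19.2
eef_pos: [0.5013, 0.1938, 0.2511]
tool_rot: [0.965, 0.262, -0.001, 0.0]
ft_force: [-0.8, -0.1, -1.9]
grip_width: 0.0114
grasp_force: 58.5
```

```bash
python3 tilt.py
python3 - <<'E'
from h import *
p,d=imaging.camera("top");P=cloud(d,"top");np.savez("t8.npz",p=p,d=d)
M=np.array([.5451,-.2464]);a=np.radians(11.65);A=np.array([[np.cos(a),np.sin(a)],[-np.sin(a),np.cos(a)]])
Q=(P[...,:2]-M)@A.T
s=np.hypot(Q[...,0],Q[...,1]+.058)<.05
v,u=np.nonzero(s);cr=p[v.min()-5:v.max()+6,u.min()-5:u.max()+6];ps,ds=imaging.camera("scene")
cb=ps[115:215,220:330]
cv2.imwrite("pics/b8.png",np.hstack([cv2.resize(cr,(390,390),interpolation=cv2.INTER_CUBIC),cv2.resize(cb,(400,390),interpolation=cv2.INTER_CUBIC)]))
E
```

```text
19.2 [0.5013 0.1938 0.2511] [ 0.863  0.506 -0.002] [-0.002 -0.001 -1.   ] 0.0114 [-0.8 -0.1 -1.9]
x mm [30 34 38 42 46 50 54 58 62 66 74 78 82 86 90] top depth mm [17.8 21.7 22.7 18.8 14.7 10.8  6.8  2.7  0.8  3.1  0.3  3.   7.1 10.6
 14.8]
slope deg (+ = nose up) -30.6
TCP in mill mm 46.0 439.9 251.1 yaw err deg -71.26
cover y range [0.0506 0.1118]
theta 43.4 tail top [503.9 253.3] lip y,z [427. 160.]
```

View pics/b8.png

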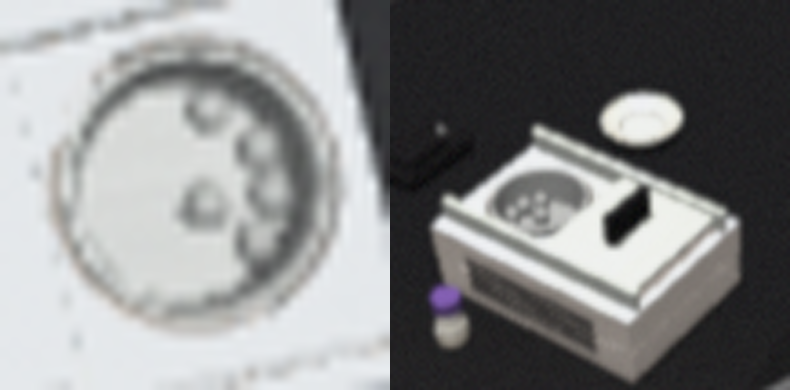

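All five balls are in the bowl, at (208,108), (255,148), (268,190), (208,205) and (258,242). Next I lower the lip onto the mat.

apply_moves([
  [[0,0,-0.5,0,-1],[0,0,-0.8,0,-1],[0,0,-0.8,0,-1],[0,0,-0.8,0,-1],[0,0,-0.5,0,-1],[0,0,-0.3,0,-1],[0,0,-0.1,0,-1],[0,0,0,0,-1]],
])

```text
clock: 20.02
eef_pos: [0.5017, 0.1918, 0.0988]
tool_rot: [0.966, 0.26, -0.001, 0.0]
ft_force: [0.2, -0.1, -1.8]
grip_width: 0.0111
grasp_force: 58.6
```

apply_moves([
  [[0.02,0.012,-0.05,0,-1],[0.02,0.012,-0.05,0,-1],[0.02,0.012,-0.05,0,-1],[0,0,0,0,-1]],
])

```text
clock: 20.35
eef_pos: [0.5059, 0.1948, 0.0948]
tool_rot: [0.966, 0.26, 0.001, -0.0]
ft_force: [0.3, 1.8, -0.5]
grip_width: 0.011
grasp_force: 58.8
```

```bash
python3 tilt.py|head -6
```

```text
20.35 [0.5059 0.1948 0.0948] [0.864 0.503 0.002] [ 0.002  0.001 -1.   ] 0.011 [ 0.3  1.8 -0.5]
x mm [30 34 38 42 46 50 54 58 62 66 74 78 82 86 90] top depth mm [17.5 21.5 22.7 18.6 14.5 10.5  6.7  2.8  0.6  2.6  0.3  3.   7.  10.8
 14.9]
slope deg (+ = nose up) -30.5
TCP in mill mm 50.6 440.0 94.8 yaw err deg -71.46
theta 43.3 tail top [504.  97.] lip y,z [427.    3.8]
```

apply_moves([
  [[0.05,0.03,-0.04,0,-1],[0.05,0.03,-0.03,0,-1],[0.05,0.03,-0.03,0,-1],[0.05,0.03,-0.03,0,-1],[0.05,0.03,-0.03,0,-1],[0,0,0,0,-1]],
])

```text
clock: 20.9
eef_pos: [0.5176, 0.2014, 0.0919]
tool_rot: [0.965, 0.26, 0.004, -0.0]
ft_force: [-1.0, -0.9, 16.3]
grip_width: 0.0115
grasp_force: 61.3
```

```bash
python3 tilt.py|head -7
```

```text
20.9 [0.5176 0.2014 0.0919] [0.864 0.503 0.007] [ 0.007  0.002 -1.   ] 0.0115 [-1.  -0.9 16.3]
x mm [30 34 38 42 46 50 54 58 62 66 70 74 78 82 86 94 98] top depth mm [26.  26.6 23.8 20.7 17.7 14.7 11.9  8.7  5.8  2.9  5.4 10.7 16.3 21.4
 26.6 87.7 87.9]
slope deg (+ = nose up) -23.9
TCP in mill mm 63.5 444.1 91.9 yaw err deg -71.45
theta 36.6 tail top [512.1  90.5] lip y,z [424.7   6.9]
```

apply_moves([
  [[0.09,0.053,-0.035,0,-1],[0.09,0.053,-0.04,0,-1],[0.09,0.053,-0.045,0,-1],[0.09,0.053,-0.05,0,-1],[0.093,0.055,-0.06,0,-1],[0.093,0.055,-0.067,0,-1],[0.093,0.055,-0.07,0,-1],[0,0,0,0,-1]],
])

```text
clock: 21.62
eef_pos: [0.547, 0.2183, 0.0819]
tool_rot: [0.965, 0.261, 0.009, -0.001]
ft_force: [-1.6, -0.8, 30.5]
grip_width: 0.0114
grasp_force: 68.2
```

```bash
python3 tilt.py|head -7
```

```text
21.62 [0.547  0.2183 0.0819] [0.864 0.503 0.018] [ 0.017  0.007 -1.   ] 0.0114 [-1.6 -0.8 30.5]
x mm [30 34 38 42 46 50 54 58 62 66 70 74 78 82 86 90 94 98] top depth mm [31.3 30.4 29.3 28.3 27.3 26.1 25.  24.2 32.4 48.1 78.1 78.5 78.4 78.5
 78.5 78.7 78.7 78.9]
slope deg (+ = nose up) 31.1
TCP in mill mm 95.7 454.8 81.9 yaw err deg -71.45
theta 14.5 tail top [514.8  58.2] lip y,z [402.3  13.7]
```

apply_moves([
  [[0.08,0.047,-0.015,0,-1],[0.08,0.047,-0.02,0,-1],[0.08,0.047,-0.025,0,-1],[0.08,0.047,-0.03,0,-1],[0.08,0.047,-0.035,0,-1],[0,0,0,0,-1]],
])

```text
clock: 22.17
eef_pos: [0.5625, 0.2274, 0.0764]
tool_rot: [0.965, 0.26, 0.008, -0.001]
ft_force: [0.4, -1.0, 27.0]
grip_width: 0.0113
grasp_force: 77.0
```

```bash
python3 tilt.py|head -7
```

```text
22.17 [0.5625 0.2274 0.0764] [0.864 0.503 0.016] [ 0.015  0.006 -1.   ] 0.0113 [ 0.4 -1.  27. ]
x mm [30 34 38 42 46 50 54 58 62 66 70 74 78 82 86 90 94 98] top depth mm [36.3 36.2 36.2 36.  35.9 35.9 72.4 72.3 72.4 72.5 72.7 72.7 72.7 72.9
 76.8 76.7 77.1 77.2]
slope deg (+ = nose up) 1.2
TCP in mill mm 112.7 460.5 76.4 yaw err deg -71.45
```

apply_moves([
  [[0,0,0.05,0,-1],[0,0,0,0,-0.5],[0,0,0,0,-0.3],[0,0,0,0,0.5],[0,0,0.2,0,1],[0,0,0.6,0,1],[0,0,0.8,0,1],[0,0,0.8,0,1]],
])

```text
clock: 22.88
eef_pos: [0.5552, 0.2247, 0.1663]
tool_rot: [0.965, 0.261, -0.002, 0.0]
ft_force: [0.5, 0.0, -0.3]
grip_width: 0.0849
grasp_force: 0.0
```

apply_moves([
  [[0,0,0.8,0,1],[0,0,0.8,0,1],[0,0,0.3,0,1],[0,0,0,0,1]],
])

```text
clock: 23.22
eef_pos: [0.5581, 0.2259, 0.2471]
tool_rot: [0.965, 0.261, 0.004, -0.001]
ft_force: [0.6, -0.0, -0.3]
grip_width: 0.0852
grasp_force: 0.0
```

```bash
cat > scoop.py <<'E'
from h import *
o=get_obs();p,d=imaging.camera("wrist");P=cloud(d,"wrist",o);print(o["eef_pos"].round(4),round(o["clock"],2))
near=(np.hypot(P[...,0]-.5523,P[...,1]-.2207)<.13)&(d>0)
for z0,z1,n in((.032,.042,'walls'),(.086,.097,'handle'),(.05,.065,'bridge'),(.009,.036,'low')):
    q=P[near&(P[...,2]>z0)&(P[...,2]<z1)]
    if len(q): print(n,len(q),q.mean(0).round(4),cv2.minAreaRect(q[:,:2].astype(np.float32)*1000))
q=P[near&(P[...,2]>.009)];print("farthest from mat centre",np.hypot(q[:,0]-.5523,q[:,1]-.2207).max())
E
python3 scoop.py
```

```text
[0.5581 0.2259 0.2471] 23.22
walls 757 [0.5731 0.2323 0.0375] ((587.8760375976562, 238.58389282226562), (180.19973754882812, 60.507144927978516), 26.293245315551758)
handle 652 [0.5638 0.2276 0.0918] ((563.2788696289062, 227.14910888671875), (39.799476623535156, 11.155253410339355), 30.029926300048828)
bridge 1286 [0.6036 0.2407 0.0566] ((611.671630859375, 248.42066955566406), (128.68637084960938, 54.64339065551758), 23.295549392700195)
low 2093 [0.5465 0.2142 0.0202] ((585.0653686523438, 236.60400390625), (186.6364288330078, 63.67182159423828), 25.06356430053711)
farthest from mat centre 0.12995699362443597
```

The scoop stands upright on the mat: handle top at 91.8 mm, corners within about 70 mm of the mat centre. Now the cover.

apply_moves([
  [[-0.047,-0.8,0,-1.43,1],[-0.047,-0.8,0,-1.43,1],[-0.047,-0.8,0,-1.43,1],[-0.047,-0.8,0,-1.43,1],[-0.047,-0.8,0,-1.43,1],[-0.047,-0.8,0,-1.43,1],[-0.047,-0.8,0,-1.43,1],[-0.047,-0.8,0,-1.43,1]],
])

```text
clock: 23.93
eef_pos: [0.5397, -0.0324, 0.2397]
tool_rot: [0.987, 0.162, -0.002, -0.001]
ft_force: [0.6, 0.8, -0.3]
grip_width: 0.0854
grasp_force: 0.0
```

apply_moves([
  [[-0.047,-0.8,0,-1.43,1],[-0.047,-0.8,0,-1.43,1],[-0.047,-0.8,0,-1.43,1],[-0.047,-0.8,0,-1.43,1],[-0.047,-0.8,0,-1.44,1],[0,0,0,0,1],[0,0,0,0,1]],
])

```text
clock: 24.52
eef_pos: [0.5305, -0.1923, 0.2396]
tool_rot: [0.995, 0.099, -0.002, -0.001]
ft_force: [0.1, 0.3, -0.3]
grip_width: 0.0852
grasp_force: 0.0
```

```bash
cat > cov.py <<'E'
from h import *
o=get_obs();p,d=imaging.camera("wrist");P=cloud(d,"wrist",o);Rt=R.from_quat(o["tool_rot"]).as_matrix()
print(round(o["clock"],2),o["eef_pos"].round(4),Rt[:,1].round(3),o["ft_force"].round(1))
M=np.array([.5451,-.2464]);a=np.radians(11.65);A=np.array([[np.cos(a),np.sin(a)],[-np.sin(a),np.cos(a)]])
Q=np.dstack([(P[...,:2]-M)@A.T,P[...,2:]])
s=(d>0)&(P[...,2]>.112)&(P[...,2]<.122)&(abs(Q[...,0])<.05)&(abs(Q[...,1])<.1);q=P[s]
print("bar world",cv2.minAreaRect(q[:,:2].astype(np.float32)*1000),"mill",np.median(Q[s],0).round(4))
E
python3 cov.py
```

```text
24.52 [ 0.5305 -0.1923  0.2396] [ 0.198 -0.98  -0.003] [ 0.1  0.3 -0.3]
bar world ((534.1959838867188, -190.65875244140625), (59.729488372802734, 11.609582901000977), 11.685497283935547) mill [0.002  0.0569 0.1178]
```

apply_moves([
  [[0.09,0.04,-0.6,0,1],[0,0,-0.6,0,1],[0,0,-0.6,0,1],[0,0,-0.6,0,1],[0,0,-0.45,0,0.5],[0,0,-0.3,0,0],[0,0,0,0,-1],[0,0,0,0,-1]],
])

```text
clock: 25.23
eef_pos: [0.5347, -0.1878, 0.1148]
tool_rot: [0.995, 0.102, -0.001, -0.001]
ft_force: [0.7, -0.1, 0.2]
grip_width: 0.0387
grasp_force: 0.0
```

apply_moves([
  [[0,0,0,0,-1],[0,0,0,0,-1],[0,0,0,0,-1],[0,0,0,0,-1]],
])

```text
clock: 25.57
eef_pos: [0.5364, -0.1894, 0.1173]
tool_rot: [0.995, 0.101, 0.001, 0.0]
ft_force: [-0.9, 1.8, 3.1]
grip_width: 0.0106
grasp_force: 61.0
```

apply_moves([
  [[0.04,-0.2,0,0,-1],[0.085,-0.41,0,0,-1],[0.085,-0.41,0,0,-1],[0.085,-0.41,0,0,-1],[0.085,-0.41,0,0,-1],[0.085,-0.41,0,0,-1],[0.085,-0.41,0,0,-1],[0.04,-0.21,0,0,-1]],
])

```text
clock: 26.23
eef_pos: [0.5597, -0.3023, 0.1173]
tool_rot: [0.995, 0.101, 0.002, -0.004]
ft_force: [-4.0, 27.4, 16.4]
grip_width: 0.0106
grasp_force: 63.2
```

apply_moves([
  [[0,-0.04,0,0,-1],[0,0,0,0,-1]],
])

```text
clock: 26.4
eef_pos: [0.5597, -0.3022, 0.1173]
tool_rot: [0.995, 0.102, 0.001, -0.004]
ft_force: [-0.1, 13.9, 10.2]
grip_width: 0.0107
grasp_force: 62.2
```

Travel was 115 mm and ended at the stop. I release, rise and check.

apply_moves([
  [[0,0.04,0,0,-1],[0,0,0,0,0.5],[0,0,0,0,1],[0,0,0,0,1],[0,0,0.5,0,1],[0,0,0.9,0,1],[0,0,0.9,0,1],[0,0,0.9,0,1]],
])

```text
clock: 27.07
eef_pos: [0.5583, -0.3049, 0.2445]
tool_rot: [0.995, 0.101, -0.001, -0.0]
ft_force: [0.7, -0.5, 0.8]
grip_width: 0.0858
grasp_force: 0.0
```

apply_moves([
  [[0,0.3,0.2,0,1],[0,0.3,0,0,1],[0,0,0,0,1]],
])

```text
clock: 27.32
eef_pos: [0.5591, -0.2786, 0.2517]
tool_rot: [0.995, 0.102, 0.0, -0.0]
ft_force: [-0.0, -0.3, -0.5]
grip_width: 0.0849
grasp_force: 0.0
```

```bash
python3 cov.py
python3 - <<'E'
from h import *
p,d=imaging.camera("top");P=cloud(d,"top")
near=(np.hypot(P[...,0]-.5523,P[...,1]-.2207)<.095)&(d>0)
q=P[near&(P[...,2]>.083)&(P[...,2]<.1)];print("scoop handle",q.mean(0).round(4))
g0=np.load("top0.npz")["p"].astype(int)
df=(abs(p.astype(int)-g0).max(2)>60).astype(np.uint8)
for c in cv2.findContours(df,0,1)[0]:
    x,y,w,h=cv2.boundingRect(c)
    if cv2.contourArea(c)>12 and y<245: print("changed",x,y,w,h)
E
```

```text
27.32 [ 0.5591 -0.2786  0.2517] [ 0.202 -0.979 -0.001] [-0.  -0.3 -0.5]
bar world ((557.6595458984375, -303.4143981933594), (59.074337005615234, 12.105152130126953), 11.75726318359375) mill [ 0.0027 -0.0581  0.1178]
scoop handle [0.5663 0.2271 0.0924]
changed 255 176 14 12
changed 248 163 13 13
changed 297 123 253 277
```

```bash
python3 -c "
from workcell import order
print(order.job_done())"
```

```text
the job is handed in; nothing more can be done
None
```

The job is done and handed in at about 27 s: all five balls are in the bowl, the empty scoop stands upright on its 200 mm mat, and the cover is fully shut; the scoop was let go in the bowl and regripped mid-pour because the grip had slipped to the handle's corner.

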